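# Pry the snapped-in sensor cover off with the flat blade

### The arm

A 6-joint arm with a two-finger parallel gripper is mounted at the origin on the work surface. World frame = base frame: x ahead of the robot, y to its left, z up, the work surface at z = 0. Lengths are in m, angles in rad, forces in N, time in s.
With the tool pointing down it reaches from about 0.325 to 0.75 m from the base axis. Payload 7.6 kg.
Tool frame: the origin (TCP) lies on the centre line of the jaws, within the pads' length; the fingertips stand 8 mm ahead of it and the grasp point (between the pads) lies 11 mm behind it (bot.tcp_to_tips is the distance from the TCP to the fingertips, in m); z points along the fingers, y is the line along which they close (so a half turn about z gives the same grasp; the last joint's range is limited). The gripper opens to 85 mm and grips with 20 to 120 N. Pads are 22 mm wide; open, the fingers measure 114 mm over their backs; the gripper's body (76 mm by 85 mm) begins 54 mm behind the grasp point. The pads swing forward as they close: fully open they stand 13 mm farther back than shut.
Start: joints at [1.189, 0.052, 1.401, -0, 1.689, -0.07], TCP at [0.161, 0.5, 0.239] pointing down, gripper open.
Joint ranges: [-2.9, 2.9], [-0.91, 2.17], [0.12, 2.37], [-1.06, 4.2], [0.26, 2.73], [-2.93, 2.93]. Speed limits (rad/s): [2.57, 2.57, 3.01, 3.14, 3.14, 3.14].

### API

Orientations are given as a 3x3 rotation matrix whose columns are the frame's x, y, z axes.
In Python, from workcell import bot, imaging gives the robot as it stands. Calls block until the motion is done:
- bot.move_pose(position, orientation): joint-space move of the TCP to a pose.
- bot.servo_line(position, attitude=None, feed=0.15): straight line of the TCP; attitude=None keeps the orientation; feed is the mean speed in m/s.
- bot.set_joints(angles): joint-space move.
- bot.set_gripper(opening, newtons=None): finger opening in m; newtons is the grip in N (None keeps the last); returns when the fingers have stopped.
- bot.dwell(seconds).
- bot.inverse_kinematics(position, orientation): joint angles nearest the present ones, or None.
- bot.state(): the state.
- imaging.capture(name): name is "side" or "top" or "wrist"; returns (picture, depth): 400x640x3 uint8, red, green, blue; 400x640 float32, m along the optical axis (not along the pixel's ray), 0 where there is no reading.
- imaging.calibration(name): a dict with "camera_matrix" (3x3 intrinsics, pixels), "T" (4x4, takes a point from camera to world coordinates); the wrist camera has in their place "mount" (4x4, takes a point from camera to tool coordinates, whose origin is the TCP and whose axes are the flange's). Camera axes: x right, y down, z forward; pixel columns grow to the right and rows downward; lengths in m; the calibration is good to about 2 mm. A picture is of the moment at which its call begins: read the wrist's pose just before it. calibration takes no time and is no camera call.
A pose or a line that the arm cannot do raises bot.MotionError and nothing moves.
- bot.finish_job(): hands the job in; it is judged then, once.
The state is a dict: "time": time; "qpos": joint angles; "joint_velocities": joint speeds; "joint_efforts": joint torques, N m; "ee_pos": TCP position; "orientation": TCP orientation; "ft_force": force on the tool from outside, world axes, zero at the start; "moment": the same for the moment, N m; "grip_width": finger opening in m; "grip_force": force on a finger pad.
Only numpy, scipy, OpenCV 4.12 (cv2) and the standard library are available. Lean on these libraries where they do the work, as an engineer would, in place of code of your own. Each camera call takes 0.05 s, during which the arm holds its last target. There are 200 camera calls.

### The job

Take the yellow flat-blade tool and pry the black snap-fit sensor cover loose at its notch, without touching the cover with the fingers while it is still snapped in and without pushing the blade against the brass sensor underneath. Lay the tool back down on the bench, put the loosened cover in the blue tray, flat and right side up, and leave everything else where it is.

Things in the scene. Friction and masses are not known exactly. Their poses are not given: they have to be found in the camera images.
- module: White sensor module fixed to the bench, 150 (x) x 120 (y) x 70 mm high, origin under its centre, z up. A recess in its top holds the cover: x = -5 to +63 mm, 55 mm wide in y. The +x rim beyond it is 12 mm wide and carries the notch and the two blue clips.
- notch (a point): Middle of the notch in the module's +x rim, below the seated cover's +x face, at sill height (12 mm below the module's top). Axes as the module's: x points outward. Notch 16 mm wide (y), open above and to +x. The sill spans x = 1 to 12 mm (the outer face); inside (x < 1 mm) the pocket is 10 mm deeper. The seated cover's underside is 4 mm above the sill: the gap for the blade.
- cover_center (a point): Centre of the loose black cover, 64 (x) x 52 (y) x 8 mm thick, 40 g, orange mark on top at its notched (+x) edge; z is its upper side. Seated, its top is flush with the module's top: no grip. The last 3 mm at +x are a lip 4 mm thick (lower half), held by the clips; at -x a tongue 4 mm long, 3 mm thick sits 2 mm deep under a fixed overhang.
- clip_a (a joint): Slide of the blue spring clip 17 mm to -y of the notch: 0 = in, over the cover's lip; grows to 6 mm as it is pushed outward (m). Noses 8 mm round, tops 3.4 mm above the module. Both clips together hold the cover's edge with some 8 to 20 N.
- clip_b (a joint): The same clip 17 mm to +y of the notch. Once the cover's edge is raised about 8 mm both clips spring in under it: the cover then stays by itself, tilted about 9 degrees about its far edge, its notched edge 10 mm up, its two y sides ready to grip from above near that end. Draw it 6 mm or more to the notch side to free its tongue, then lift.
- cover_edge (a point): Point on the cover: middle of its notched (+x) edge, at the underside (62 mm above the bench when seated, about 72 mm when sprung loose).
- sensor: Fragile brass sensor in the pocket under the cover, 18 mm across, 10 mm high, origin under its centre; its nearest side is 24 mm inward from the notch point.
- tool_grip (a point): Place to grip the loose yellow tool (front half of its handle), half-way up, 13 mm above the bench as it lies; x points along the tool to the blade tip, z up. The handle is 100 long x 20 wide x 26 mm high and reaches from 25 mm ahead of this point to 75 mm behind it; the tool weighs 120 g.
- tool_tip (a point): Middle of the blade's tip, 95 mm ahead of tool_grip along the tool's x and at the same height. The blade is straight, 70 long x 10 wide x 2.5 mm thick steel, flat side up.
- tray: Blue open tray fixed to the bench, 150 (x) x 120 (y) x 18 mm high, walls and floor 4 to 5 mm thick, origin under its centre.
- beaker: Bystander: clear beaker, 68 mm wide, 90 mm high; origin under its centre
- bottle: Bystander: white bottle with blue cap, 60 mm wide, 150 mm high; origin under its centre
- vial: Bystander: small amber vial, 28 mm wide, 55 mm high; origin under its centre
- crucible: Bystander: white ceramic cup, 44 mm wide, 32 mm high; origin under its centre
- spatula: Bystander: lab spatula lying flat, 160 mm long
- jar: Bystander: clear jar with white cap, 54 mm wide, 60 mm high; origin under its centre
- dish: Bystander: flat white ceramic dish, 80 mm wide; origin under its centre
Mind the look-alikes: they are no part of the job. What is shaped like the module but green or purple is not meant.

How it is judged:
By the outcome, as a careful person would: the job done as asked, in the order asked, and still so for the second after the job is handed in, with the robot touching nothing.
It also fails if it takes over 64 s, if anything falls off the work surface, if the arm or the gripper's body presses on something with over 40 N, if the wrist force passes 120 N, or if a joint passes its speed limit or range.

## Working session

There is one attempt and no reset: what is moved stays moved. The work goes in short steps, each a Python script; the robot and the scene stay as the last script left them, time stands still between calls to the robot, and variables do not carry over. Pictures are saved under pics/ and viewed, at most 12 in all, crops included, and the job is handed in when it is done.

```bash
mkdir -p pics; ls; python3 - <<'E'
from workcell import bot, imaging
import cv2,numpy as np
for n in ("top","side"):
    p,d=imaging.capture(n); np.savez(f"pics/{n}0.npz",p=p,d=d); cv2.imwrite(f"pics/{n}0.png",p[:,:,::-1])
    c=imaging.calibration(n); print(n,np.round(c["camera_matrix"],1).tolist(),np.round(c["T"],3).tolist())
c=imaging.calibration("wrist");print(np.round(c["mount"],3).tolist());s=bot.state();print(s["time"],s["ft_force"],s["orientation"])
E
```

```text
pics
top [[375.0, 0.0, 322.1], [0.0, 375.0, 200.5], [0.0, 0.0, 1.0]] [[0.014, -0.995, 0.103, 0.382], [-1.0, -0.014, -0.0, 0.034], [0.002, -0.103, -0.995, 0.98], [0.0, 0.0, 0.0, 1.0]]
side [[520.7, 0.0, 316.0], [0.0, 520.7, 200.7], [0.0, 0.0, 1.0]] [[0.97, -0.172, 0.172, 0.191], [-0.243, -0.68, 0.692, -1.064], [-0.003, -0.713, -0.701, 1.204], [0.0, 0.0, 0.0, 1.0]]
[[-0.001, -0.961, -0.275, 0.069], [1.0, -0.001, -0.0, 0.0], [-0.0, -0.275, 0.961, -0.135], [0.0, 0.0, 0.0, 1.0]]
0.1 [ 0.0970813  -0.4586144  -0.28970725] [[-9.51793343e-01  3.06739655e-01 -4.64796519e-04]
 [ 3.06740002e-01  9.51792524e-01 -1.25002386e-03]
 [ 5.89579652e-05 -1.33233607e-03 -9.99999111e-01]]
```

View pics/top0.png

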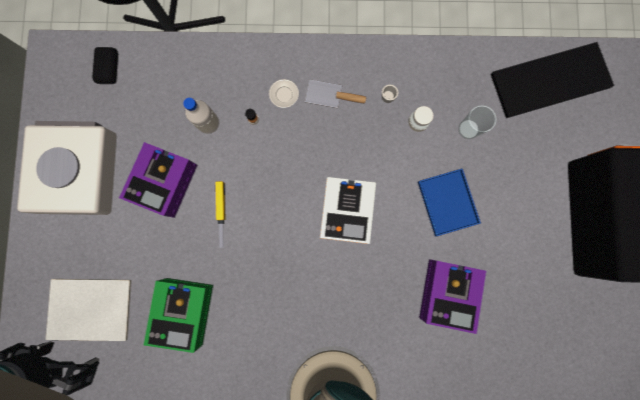

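View pics/side0.png

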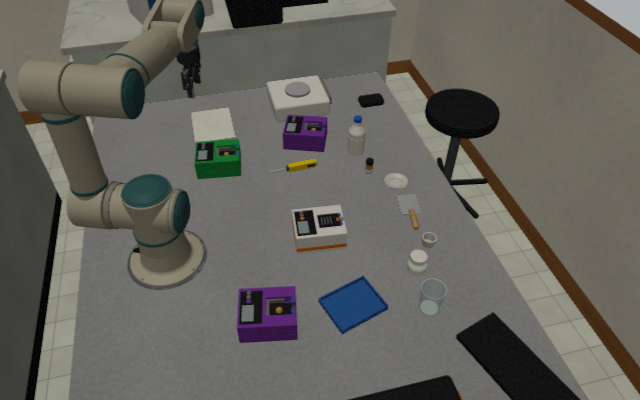

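The top view shows four module shapes: white (348,210), purple (158,180), purple (453,297) and green (180,315). The white one matches, with its clips at the +x side (image top). The yellow tool is at (220,200) with its blade pointing down in the image (-x). The blue tray is at (449,202).

```bash
cat > h.py <<'E'
from workcell import bot, imaging
import cv2,numpy as np
def cam(n,st=None):
    c=imaging.calibration(n); K=c["camera_matrix"]
    if n!="wrist": return K,c["T"]
    W=np.eye(4);W[:3,:3]=st["orientation"];W[:3,3]=st["ee_pos"]
    return K,W@c["mount"]
def ray(K,T,px,z):
    px=np.atleast_2d(np.array(px,float)); d=np.c_[px,np.ones(len(px))]@np.linalg.inv(K).T@T[:3,:3].T
    o=T[:3,3]; return o+d*((z-o[2])/d[:,2])[:,None]
def proj(K,T,P):
    P=np.atleast_2d(P); c=(P-T[:3,3])@T[:3,:3]; c=c@K.T; return c[:,:2]/c[:,2:]
def mask(p,lo,hi):
    return cv2.inRange(cv2.cvtColor(p,cv2.COLOR_RGB2HSV),np.array(lo),np.array(hi))
def blobs(m,amin=15):
    cs,_=cv2.findContours(m,cv2.RETR_EXTERNAL,cv2.CHAIN_APPROX_NONE)
    return sorted([c[:,0] for c in cs if cv2.contourArea(c)>=amin],key=lambda c:-cv2.contourArea(c))
def rect(c,K,T,z):
    P=ray(K,T,c,z); r=cv2.minAreaRect((P[:,:2]*1000).astype(np.float32)); return np.round(r[0],1),np.round(r[1],1),round(r[2],1)
def down(yaw,pitch=0):
    """tool z down, finger-closing axis y horizontal at yaw+90deg; pitch about that axis (rad)"""
    c,s=np.cos(yaw),np.sin(yaw)
    R=np.array([[c,s,0],[s,-c,0],[0,0,-1.]])   # x along yaw, y = right of it, z down
    a=R[:,1]; return cv2.Rodrigues(a*pitch)[0]@R
def wrist(name=None):
    st=bot.state(); p,d=imaging.capture("wrist"); K,T=cam("wrist",st)
    if name: cv2.imwrite(f"pics/{name}.png",p[:,:,::-1]); np.savez(f"pics/{name}.npz",p=p,d=d,K=K,T=T)
    return p,d,K,T
E
python3 - <<'E'
from h import *
p=np.load("pics/top0.npz")["p"]; K,T=cam("top")
for nm,lo,hi,z in (("yellow",(20,120,100),(35,255,255),.026),("blue",(100,120,60),(125,255,255),.018),("white",(0,0,190),(180,60,255),.07)):
    m=mask(p,lo,hi)
    for c in blobs(m,60)[:5]: print(nm,c.mean(0).round(),len(c),rect(c,K,T,z))
v=cv2.resize(p[165:255,310:390],None,fx=7,fy=6,interpolation=cv2.INTER_CUBIC);cv2.imwrite("pics/crop.png",v[:,:,::-1])
E
```

```text
yellow [220. 200.] 90 (array([477.9, 294.6]), array([100.5,  22.5]), 4.5)
blue [449. 202.] 195 (array([ 482.9, -292.9]), array([148.4, 121.2]), 17.0)
blue [189. 104.] 34 (array([735. , 388.8]), array([30.1, 32.1]), 0.8)
white [ 60. 169.] 316 (array([546.7, 677.5]), array([192.4, 211.5]), 90.0)
white [ 87. 310.] 272 (array([209.8, 584.4]), array([138.8, 184.6]), 0.1)
white [348. 207.] 303 (array([454.9, -29.6]), array([120.5, 150.1]), 84.2)
white [283.  94.] 88 (array([746.8, 133.8]), array([67.7, 68. ]), 0.8)
white [424. 115.] 49 (array([ 696.1, -217.4]), array([42.5, 44. ]), 89.3)
```

View pics/crop.png

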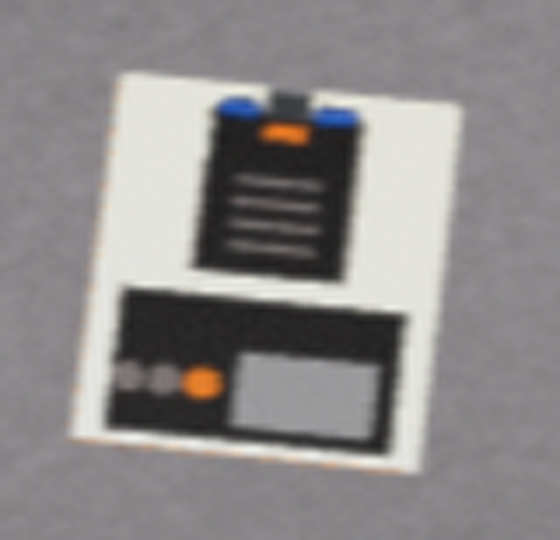

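The crop confirms the white module: black cover, orange mark and notch at (290,100), blue clips at either side. The measured rectangles match the given sizes (150x120 module and tray, 100x20 handle). Next I go above the tool and take a close look.

```bash
python3 - <<'E'
from h import *
yaw=np.radians(184.5); u=np.array([np.cos(yaw),np.sin(yaw),0])
g=np.array([.4779,.2946,0])+u*.033
bot.move_pose([g[0],g[1],.14],down(yaw)); bot.set_gripper(.05,100)
p,d,K,T=wrist("w_tool"); s=bot.state(); print(s["time"],s["ee_pos"],s["qpos"])
for c in blobs(mask(p,(20,120,80),(35,255,255)),200)[:3]: print(c.min(0),c.max(0),rect(c,K,T,.026),rect(c,K,T,.013))
E
```

```text
1.9583 [0.44493102 0.29213506 0.14004782] [ 5.11633285e-01  1.26244102e-01  1.52153091e+00 -4.83672632e-05
  1.49377343e+00 -1.13793511e+00]
[314 177] [337 283] (array([477.9, 297. ]), array([100.5,  19.2]), 3.6) (array([483.3, 297.5]), array([105.7,  20.2]), 3.6)
```

View pics/w_tool.png

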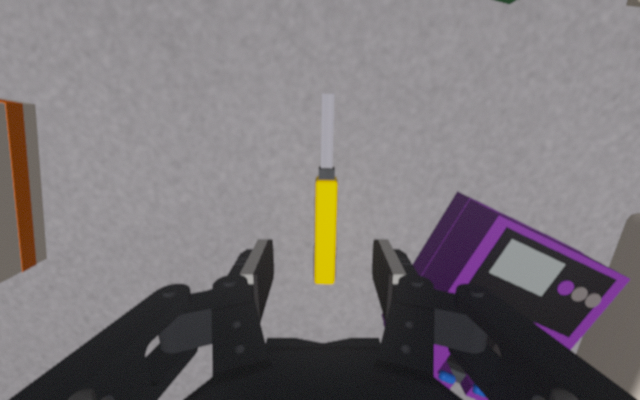

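The close view shows the handle at cols 314-337, rows 177-283, with the blade going up to (328,95). Handle centre is (477.9, 297.0), yaw 183.6°. Gripping it now.

```bash
python3 - <<'E'
from h import *
yaw=np.radians(183.6); u=np.array([np.cos(yaw),np.sin(yaw),0]); R=down(yaw)
g=np.array([.4779,.2970,0])+u*.033
bot.servo_line([g[0],g[1],.06],R,feed=.15)
bot.servo_line([g[0],g[1],.012],R,feed=.08)
bot.set_gripper(.012,110); s=bot.state(); print(s["time"],s["ee_pos"],s["grip_width"],s["grip_force"],s["ft_force"])
bot.servo_line([g[0],g[1],.15],R,feed=.2); s=bot.state(); print(s["ee_pos"],s["ft_force"],s["moment"])
# above and outside the notch
my=np.radians(-5.8); m=np.array([np.cos(my),np.sin(my),0]); n=np.array([.4549,-.0296,0])+.063*m
yb=my+np.pi; t=n+m*(.087+.03)
bot.move_pose([t[0],t[1],.16],down(yb))
p,d,K,T=wrist("w_mod"); s=bot.state(); print(s["time"],s["ee_pos"],s["qpos"],n)
E
```

```text
3.7833 [0.44545611 0.29522429 0.01293457] 0.017991912225009406 108.6632788181305 [-1.08187632 -1.69894827  6.06690602]
[0.44426395 0.29452743 0.14824387] [-0.19796056 -0.15423077 -1.24960584] [-0.01196476  0.04509379  0.0026013 ]
6.1333 [ 0.63389199 -0.04627652  0.16003351] [-1.31093841e-01  3.98332505e-01  1.15845306e+00  3.01459102e-04
  1.58489834e+00 -1.60261524e+00] [ 0.51757748 -0.03596655  0.        ]
```

View pics/w_mod.png

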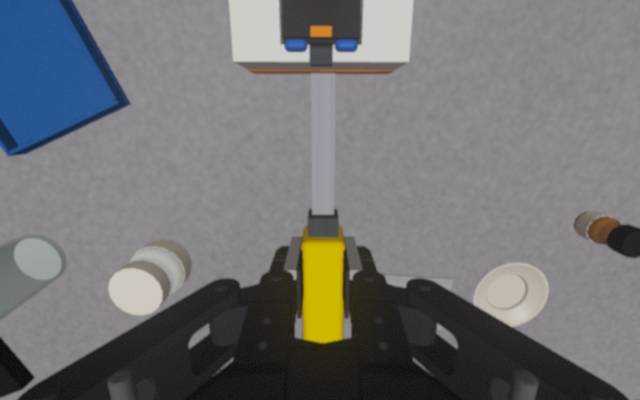

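The tool is held straight, with the blade at col 323 (tip around row 72). Blue clips are at (297,44) and (347,44), and the notch at (321,55), nearly in line. Next I get the heights and lateral offsets in numbers.

```bash
python3 - <<'E'
from h import *
z=np.load("pics/w_mod.npz"); p,d,K,T=z["p"],z["d"],z["K"],z["T"]
def pts(m):
    v,u=np.nonzero(m); D=d[v,u]; k=D>0; u,v,D=u[k],v[k],D[k]
    c=np.c_[u,v,np.ones(len(u))]@np.linalg.inv(K).T*D[:,None]; return c@T[:3,:3].T+T[:3,3]
my=np.radians(-5.8); m=np.array([np.cos(my),np.sin(my)]); l=np.array([-m[1],m[0]]); n=np.array([.5176,-.0360])
def loc(P): q=P[:,:2]-n; return np.c_[q@m,q@l,P[:,2]]
def box(u0,u1,v0,v1):
    k=np.zeros(d.shape,bool);k[v0:v1,u0:u1]=1;return k
for b in ((316,330,78,90),(316,330,110,125),(316,330,150,165),(316,330,195,205)): print("blade",np.median(loc(pts(box(*b))),0).round(4))
for b in ((245,270,10,40),(375,400,10,40)): print("top",np.median(loc(pts(box(*b))),0).round(4))
print("bench",np.median(pts(box(450,550,120,180)),0).round(4),np.median(pts(box(150,220,120,180)),0).round(4))
bm=mask(p,(100,140,80),(125,255,255)); bm[:, :280]=0; bm[:,370:]=0
cl=[loc(ray(K,T,c.mean(0),.0734))[0] for c in blobs(bm[:70],20)]; print("clips",np.round(cl,4))
wm=mask(p,(0,0,170),(180,60,255)); wm[75:]=0; wm[:,:220]=0; wm[:,420:]=0
c=blobs(wm,500)[0]; 
for r in (15,30,45,55):
    xs=c[c[:,1]==r][:,0]; q=loc(ray(K,T,[[xs.min(),r],[xs.max(),r]],.07)); print(r,xs.min(),xs.max(),q.round(4).tolist())
cols=[(x,c[c[:,0]==x][:,1].max()) for x in (245,260,280,360,380,400)]; q=loc(ray(K,T,cols,.07)); print("edge",q.round(4).tolist())
# blade tip
g=p[60:130,318:328].mean((1,2)).round(); print(g.tolist())
print("bladecols", [ (r,[int(x) for x in np.nonzero(np.abs(np.diff(p[r,295:350].astype(int).sum(1)))>40)[0]+295]) for r in (85,120,180)])
E
```

```text
blade [0.0363 0.0012 0.1614]
blade [0.0495 0.0016 0.1613]
blade [0.0665 0.0017 0.1612]
blade [0.0862 0.0012 0.1613]
top [-0.0084 -0.042   0.07  ]
top [-0.0086  0.0441  0.07  ]
bench [ 0.6166  0.1279 -0.    ] [ 5.860e-01 -1.758e-01 -1.000e-04]
clips [[ 0.004  -0.0165  0.0734]
 [ 0.0042  0.017   0.0734]]
15 363 412 [[-0.0141, 0.028, 0.07], [-0.0141, 0.0603, 0.07]]
30 362 411 [[-0.0053, 0.0277, 0.07], [-0.0053, 0.0604, 0.07]]
45 359 410 [[0.0038, 0.026, 0.07], [0.0038, 0.0604, 0.07]]
55 333 409 [[0.01, 0.0085, 0.07], [0.01, 0.0603, 0.07]]Traceback (most recent call last):
  File "<stdin>", line 19, in <module>
    return umr_maximum(a, axis, None, out, keepdims, initial, where)
ValueError: zero-size array to reduction operation maximum which has no identity
```

The numbers are consistent: module top at 0.070, bench at 0, blade centre level at TCP height, lateral offset 1 mm. Now I lower and insert while checking force.

```bash
cat >> h.py <<'E'
my=np.radians(-5.8); M=np.array([np.cos(my),np.sin(my),0]); L=np.array([-M[1],M[0],0]); N=np.array([.5176,-.0360,0])
def W(x,y,z): return N+M*x+L*y+np.array([0,0,z])
def RT(th): return cv2.Rodrigues(np.cross(-M,[0,0,1.])*th)[0]@down(my+np.pi)
def rep(t=""):
    s=bot.state(); q=s["ee_pos"]-N; f=s["ft_force"]
    print(t,round(s["time"],2),"mod",np.round([q@M*1e3,q@L*1e3,q[2]*1e3],1),"f",np.round(f,1),"mom",np.round(s["moment"],2),"gw",round(s["grip_width"]*1e3,1))
E
python3 - <<'E'
from h import *
rep()
bot.servo_line(W(.117,-.001,.0602),RT(0),feed=.12); rep("low")
bot.servo_line(W(.094,-.001,.0602),RT(0),feed=.06); rep("at sill")
bot.servo_line(W(.080,-.001,.0602),RT(0),feed=.03); rep("in")
p,d,K,T=wrist("w_in")
cv2.imwrite("pics/w_in_c.png",cv2.resize(p[0:260,200:450],None,fx=2.2,fy=2.2)[:,:,::-1])
E
```

```text
6.13 mod [116.7   1.5 160. ] f [-1.1  1.2 -1.2] mom [ 0.09 -0.01  0.03] gw 17.6
low 7.12 mod [117.7  -1.   61.4] f [ 0.1  0.1 -1. ] mom [0.04 0.01 0.02] gw 17.6
at sill 7.65 mod [94.3 -1.  60.8] f [ 0.7 -0.1 -0.4] mom [-0.01  0.03  0.03] gw 17.3
in 8.27 mod [80.  -1.  60.3] f [-0.2  0.7 -0.6] mom [ 0.06  0.03 -0.03] gw 17.7
```

View pics/w_in_c.png

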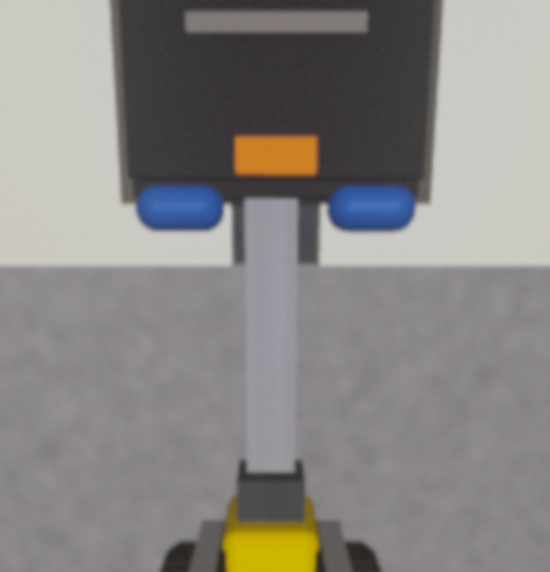

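The blade tip is under the lip, lying between the blue clips (at 180 and 372 of the crop) and inside the notch (235-318). Now I pry: tilt over the sill, then lift in small steps while watching force and the depth at the cover edge.

```bash
cat >> h.py <<'E'
def edge_h():
    """height of cover top at its orange mark, and local depth points"""
    p,d,K,T=wrist(); c=mask(p,(5,150,120),(18,255,255)); c[200:]=0
    v,u=np.nonzero(c); 
    if len(u)<20: return None
    k=(abs(u-320)<60)&(d[v,u]>0); u,v=u[k],v[k]; q=np.c_[u,v,np.ones(len(u))]@np.linalg.inv(K).T*d[v,u][:,None]@T[:3,:3].T+T[:3,3]
    return np.round(np.median(q[:,2])*1e3,1)
def blade(x_tip_back,th,dz=0):
    return W(.012+.068*np.cos(th)+.00125*np.sin(th),-.0005,.058-.068*np.sin(th)+.00125*np.cos(th)+dz)
E
python3 - <<'E'
from h import *
print(edge_h())
for t in (4,8,13):
    th=np.radians(t); bot.servo_line(blade(0,th),RT(th),feed=.03); rep(t); print(edge_h())
th=np.radians(13)
for dz in (2,4,6):
    bot.servo_line(blade(0,th,dz*1e-3),RT(th),feed=.02); rep(f"dz{dz}"); print(edge_h())
wrist("w_pry")
E
```

```text
70.5
4 8.71 mod [80.1 -0.5 54.3] f [0.1 0.6 0.2] mom [ 0.01  0.12 -0.01] gw 17.3
70.5
8 9.07 mod [79.5 -0.5 49.7] f [-1.4  0.  -0.3] mom [0.01 0.21 0.01] gw 17.8
71.1
13 9.47 mod [78.5 -0.5 44. ] f [-2.7  0.5 -0.5] mom [0.04 0.21 0.04] gw 17.7
72.2
dz2 9.77 mod [78.6 -0.5 46.2] f [-0.8 -0.8 -4. ] mom [-0.11 -0.2   0.02] gw 18.0
74.3
dz4 10.07 mod [78.7 -0.5 48.2] f [-0.8  0.5 -2.2] mom [-0.02 -0.22  0.04] gw 17.8
76.3
dz6 10.37 mod [78.9 -0.5 50.5] f [-0.3 -0.7 -1.8] mom [ 0.01 -0.12 -0.02] gw 18.0
79.3
```

The cover rose smoothly, with its mark at 79.3 mm. Next I back the blade down, check the cover stays up, and withdraw.

```bash
python3 - <<'E'
from h import *
th=np.radians(13)
bot.servo_line(blade(0,th,.0075),RT(th),feed=.02); rep(); print(edge_h())
bot.servo_line(blade(0,th,.0035),RT(th),feed=.02); rep("down"); print(edge_h())
th=np.radians(6)
bot.servo_line(blade(0,th,.0025),RT(th),feed=.03); rep("down2"); print(edge_h())
bot.servo_line(W(.105,-.0005,.056),RT(th),feed=.06); rep("out"); print(edge_h())
bot.servo_line(W(.125,-.0005,.10),RT(0),feed=.12)
p,d,K,T=wrist("w_out"); print(edge_h())
cv2.imwrite("pics/w_out_c.png",cv2.resize(p[0:200,200:450],None,fx=2.2,fy=2.2)[:,:,::-1])
E
```

```text
10.72 mod [78.6 -0.5 51.6] f [-0.1  0.2 -1.2] mom [-0.03 -0.15  0.  ] gw 17.7
79.9
down 11.12 mod [78.4 -0.5 47.1] f [-0.1  0.3 -1.4] mom [ 0.01 -0.1   0.04] gw 17.7
79.4
down2 11.56 mod [79.6 -0.5 55.1] f [-0.6  0.2 -1.2] mom [-0.04 -0.07  0.04] gw 17.9
79.4
out 12.18 mod [104.8  -0.5  55.5] f [-0.8  0.3 -1.5] mom [-0.1  -0.04  0.02] gw 17.6
24.1
23.5
```

View pics/w_out_c.png

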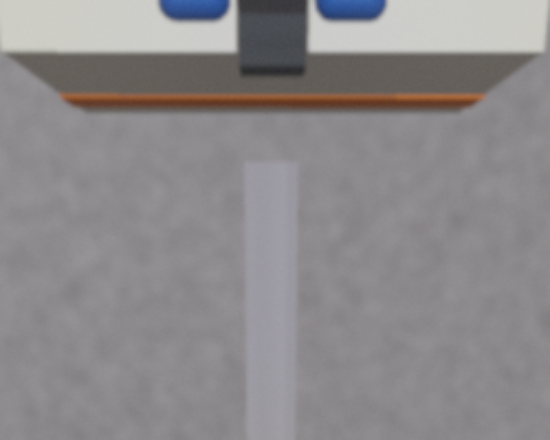

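The blade is out (tip at (270,162) of the crop) and the clips are in. The cover read a steady 79.4 mm until it left the view; the 24 mm values are the orange base stripe. Now I lay the tool back where it was, then look at the cover.

```bash
python3 - <<'E'
from h import *
z=np.load("pics/w_out.npz"); d,K,T=z["d"],z["K"],z["T"]
for r in (85,110,150,185):
    q=np.array([322,r,1])@np.linalg.inv(K).T*d[r,322]; print(r,(T[:3,:3]@q+T[:3,3]).round(4))
yaw=np.radians(183.6); R=down(yaw); x,y=.4455,.2952
bot.servo_line(W(.125,-.0005,.15),RT(0),feed=.2)
bot.move_pose([x,y,.12],R)
bot.servo_line([x,y,.03],R,feed=.15); bot.servo_line([x,y,.0135],R,feed=.04); bot.dwell(.15); rep("down")
bot.set_gripper(.045); rep("open")
bot.servo_line([x,y,.14],R,feed=.2)
p,d,K,T=wrist("w_laid"); c=blobs(mask(p,(20,120,80),(35,255,255)),200)[0]; print(rect(c,K,T,.026))
# above the cover
t=W(.05,0,.20); bot.set_gripper(.075); bot.move_pose(t,down(my+np.pi)); rep("above")
wrist("w_cov")
E
```

```text
85 [ 0.5622 -0.0411  0.1023]
110 [ 0.5721 -0.0421  0.1016]
150 [ 0.5889 -0.0438  0.1013]
185 [ 0.6045 -0.0454  0.1018]
down 16.22 mod [-105.3  322.2   13.3] f [-0.1  0.2 -0.7] mom [-0.07  0.08 -0.  ] gw 17.4
open 16.59 mod [-105.1  322.3   13.6] f [-0.5 -0.8 -0.5] mom [0.06 0.05 0.  ] gw 45.2
(array([478.1, 297.2]), array([99.9, 18.9]), 3.6)
above 19.18 mod [ 49.8   1.1 199.7] f [ 0.6 -0.  -0.5] mom [-0.02 -0.01  0.01] gw 75.2
```

View pics/w_cov.png

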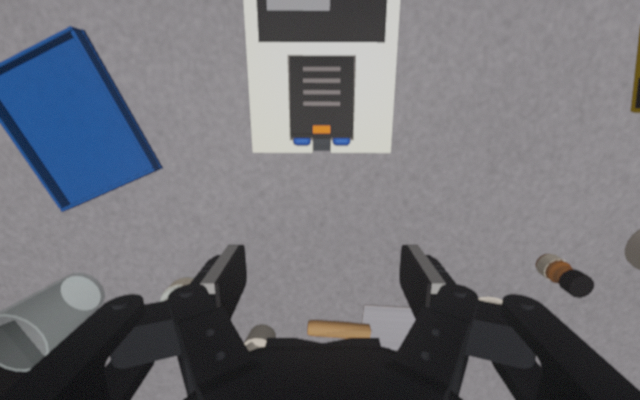

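The tool lies exactly where it was. The cover is at cols 290-353, rows 56-138, with its orange mark at (321,129) between the clips. I'll measure its tilt and side positions from depth.

```bash
python3 - <<'E'
from h import *
z=np.load("pics/w_cov.npz"); p,d,K,T=z["p"],z["d"],z["K"],z["T"]
def P(u,v):
    q=np.array([u,v,1])@np.linalg.inv(K).T*d[v,u]; w=T[:3,:3]@q+T[:3,3]-N; return np.round([w@M*1e3,w@L*1e3,w[2]*1e3],1)
for v in (50,58,65,80,100,120,129,134,137,140,143,147): print(v,P(321,v),P(330,v))
g=p.astype(int).sum(2)
for v in (70,100,120,130): 
    print(v,[(u,P(u,v).tolist()) for u in (282,286,288,290,292,350,352,354,356,358)],g[v,284:294].tolist(),g[v,348:360].tolist())
E
```

```text
50 [-67.3  -0.1  70. ] [-67.4   7.1  69.1]
58 [-61.3  -0.1  70.8] [-61.2   7.1  71.1]
65 [-56.   -0.1  71.8] [-56.1   7.2  71.1]
80 [-44.5  -0.1  73.5] [-44.5   7.2  74. ]
100 [-29.1  -0.1  76.2] [-29.1   7.3  75.6]
120 [-13.4  -0.1  77.6] [-13.4   7.3  77.7]
129 [-6.3 -0.  80.1] [-6.3  7.3 80.1]
134 [-2.  -0.1 76.1] [-2.   7.5 75.6]
137 [ 0.5 -0.1 75.9] [ 0.6  7.5 74.4]
140 [ 4.6 -0.2 56.9] [ 4.5  8.  57.4]
143 [ 7.2 -0.2 57.8] [ 7.1  8.  58.5]
147 [10.8 -0.2 57.4] [10.7  8.  58.3]
70 [(282, [-52.5, -31.8, 69.3]), (286, [-52.5, -28.5, 69.8]), (288, [-53.1, -27.4, 64.9]), (290, [-52.1, -24.9, 72.8]), (292, [-52.2, -23.4, 72.1]), (350, [-52.3, 23.3, 71.5]), (352, [-52.1, 24.8, 73.0]), (354, [-53.5, 27.5, 61.9]), (356, [-52.4, 28.2, 71.2]), (358, [-52.5, 30.0, 69.8])] [616, 614, 605, 552, 431, 291, 204, 192, 187, 182] [183, 192, 192, 187, 190, 255, 353, 475, 577, 614, 615, 617]
100 [(282, [-29.3, -32.6, 69.8]), (286, [-29.3, -29.2, 69.9]), (288, [-29.3, -27.6, 69.6]), (290, [-29.1, -25.3, 75.7]), (292, [-29.1, -23.7, 75.3]), (350, [-29.1, 23.6, 75.4]), (352, [-29.1, 25.2, 75.4]), (354,
[... 284 characters left out ...]
290, [-13.4, -25.5, 78.0]), (292, [-13.4, -23.9, 77.5]), (350, [-13.4, 23.8, 77.3]), (352, [-13.4, 25.4, 78.3]), (354, [-13.2, 28.0, 68.7]), (356, [-13.3, 29.6, 70.0]), (358, [-13.2, 31.5, 68.0])] [614, 615, 616, 615, 590, 482, 321, 218, 202, 199] [199, 206, 199, 201, 244, 388, 534, 600, 612, 614, 615, 615]
130 [(282, [-4.9, -33.4, 70.2]), (286, [-4.9, -30.0, 70.0]), (288, [-4.9, -28.4, 69.2]), (290, [-5.4, -25.7, 78.4]), (292, [-5.5, -23.9, 80.0]), (350, [-5.5, 23.9, 79.0]), (352, [-5.5, 25.4, 79.9]), (354, [-4.9, 28.2, 69.0]), (356, [-5.0, 29.8, 69.7]), (358, [-5.1, 31.3, 71.5])] [614, 614, 612, 617, 593, 508, 361, 234, 199, 200] [206, 198, 195, 206, 285, 450, 574, 612, 616, 614, 616, 615]
```

The cover spans x -63..+0.5 and y ±26 (notch frame), tilted about 9° with its edge top at 80 mm: sprung loose as expected. Next I measure the fingertip position at 60 mm opening from depth, then approach.

```bash
python3 - <<'E'
from h import *
bot.set_gripper(.060,40)
th=np.radians(-4.5); bot.move_pose(W(-.014,0,.13),RT(th)); rep()
p,d,K,T=wrist("w_fin"); s=bot.state(); print(edge_h())
# finger points in tool frame: near camera columns, y beyond +-25mm
v,u=np.mgrid[150:400,150:500]; v=v.ravel();u=u.ravel();k=d[v,u]>0;u,v=u[k],v[k]
q=np.c_[u,v,np.ones(len(u))]@np.linalg.inv(K).T*d[v,u][:,None]@T[:3,:3].T+T[:3,3]
t=(q-s["ee_pos"])@s["orientation"]
k=(abs(t[:,0])<.02)&(abs(abs(t[:,1])-.033)<.01)&(t[:,2]<.02)
for sgn in (1,-1):
    a=t[k&(t[:,1]*sgn>0)]; print(len(a),np.percentile(a[:,2],[90,97,99,99.8]).round(4),a[a[:,2]>np.percentile(a[:,2],98)].mean(0).round(4))
E
```

```text
20.0 mod [-1.430e+01  1.000e-01  1.301e+02] f [-0.1  0.9  1. ] mom [0.01 0.06 0.  ] gw 59.8
71.9
5390 [-0.0114 -0.0028  0.0008  0.0033] [0.0026 0.0307 0.0011]
5363 [-0.0115 -0.0031  0.0007  0.003 ] [ 0.0026 -0.0303  0.001 ]
```

```bash
python3 - <<'E'
from h import *
th=np.radians(-4.5); R=RT(th)
bot.servo_line(W(-.014,0,.095),R,feed=.1); bot.servo_line(W(-.014,0,.0765),R,feed=.04); rep("low")
bot.set_gripper(.045,50); rep("grip")
s9,c9=np.sin(np.radians(9)),np.cos(np.radians(9))
bot.servo_line(W(-.014+.010*c9,0,.0765+.010*s9+.0003),R,feed=.04); rep("drawn")
bot.servo_line(W(-.002,0,.10),R,feed=.06); rep("lift")
p,d,K,T=wrist("w_lift")
bot.servo_line(W(-.002,0,.17),R,feed=.15); rep("up")
p2,*_=imaging.capture("side"); cv2.imwrite("pics/two.png",np.hstack([cv2.resize(p,(480,300)),cv2.resize(p2[180:260,270:380],(320,300))])[:,:,::-1])
E
```

```text
low 21.21 mod [-14.    0.   76.5] f [-0.1  0.  -0.6] mom [0.02 0.02 0.05] gw 60.0
grip 21.44 mod [-13.9   0.   76.9] f [-0.7  0.1  1.5] mom [ 0.04  0.27 -0.06] gw 50.3
drawn 21.84 mod [-3.6 -0.  79.5] f [-1.1 -0.5  5.8] mom [0.03 0.11 0.02] gw 49.8
lift 22.35 mod [ -1.9  -0.  100.2] f [ 0.6 -0.8 -0.7] mom [ 0.01  0.08 -0.04] gw 50.4
up 23.02 mod [ -2.4   0.  168.9] f [ 0.4  0.3 -0.1] mom [ 0.05  0.03 -0.01] gw 50.1
```

View pics/two.png

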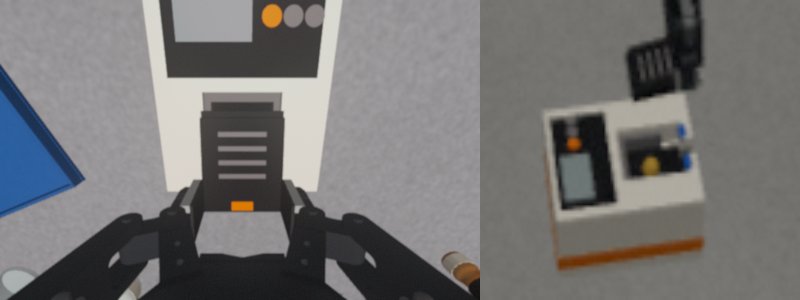

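The cover is held (mark at (242,206)), and the side view shows the sensor uncovered in the pocket. Now I fit its plane in the tool frame so I can lay it flat in the tray.

```bash
cat > plan.py <<'E'
from h import *
def cover_pose():
    s=bot.state(); p,d,K,T=wrist()
    m=cv2.erode(((p.astype(int).sum(2)<330)|(mask(p,(5,150,120),(18,255,255))>0)|True).astype(np.uint8),None)
    v,u=np.nonzero((d>0)&(m>0)); q=np.c_[u,v,np.ones(len(u))]@np.linalg.inv(K).T*d[v,u][:,None]@T[:3,:3].T+T[:3,3]
    t=(q-s["ee_pos"])@s["orientation"]
    k=(abs(t[:,1])<.022)&(t[:,0]>-.008)&(t[:,0]<.07)&(t[:,2]>-.03)&(t[:,2]<.03); t=t[k]
    for _ in range(3):
        c=np.linalg.lstsq(np.c_[t[:,:2],np.ones(len(t))],t[:,2],rcond=None)[0]; r=t[:,2]-np.c_[t[:,:2],np.ones(len(t))]@c; t=t[abs(r)<.002]
    return c,len(t),np.percentile(t[:,0],[0.5,99.5])
E
python3 - <<'E'
from plan import *
c,n,x=cover_pose(); print(c.round(4),"pitch deg",np.degrees(np.arctan(c[0])).round(2),"roll",np.degrees(np.arctan(c[1])).round(2),n,x.round(4))
E
```

```text
[ 0.0728 -0.0006 -0.0007] pitch deg 4.16 roll -0.03 10720 [-0.0077  0.0496]
```

```bash
python3 - <<'E'
from plan import *
yt=np.radians(17); R=cv2.Rodrigues(np.array([0,0,yt-my]))[0]@RT(np.radians(4.16))
xd=-np.array([np.cos(yt),np.sin(yt),0]); t=np.array([.4829,-.2929,0])-.0175*xd
bot.move_pose([t[0],t[1],.12],R)
c,n,x=cover_pose(); s=bot.state(); nrm=s["orientation"]@np.array([-c[0],-c[1],1]); print("tilt",np.degrees(np.arctan2(nrm[:2],-nrm[2])).round(2),s["time"],s["ee_pos"].round(4))
p,d,K,T=wrist(); b=blobs(mask(p,(100,120,50),(125,255,255)),500)[0]; print("tray",rect(b,K,T,.018),b.min(0),b.max(0))
bot.servo_line([t[0],t[1],.035],R,feed=.12); bot.servo_line([t[0],t[1],.0135],R,feed=.03); bot.dwell(.2); rep("low")
bot.set_gripper(.062); rep("open")
bot.servo_line([t[0],t[1],.12],R,feed=.1); bot.move_pose([t[0]-.02,t[1]+.02,.24],down(np.radians(197)))
p,d,K,T=wrist("w_end"); p2,*_=imaging.capture("top"); print(bot.state()["time"])
cv2.imwrite("pics/end.png",np.vstack([cv2.resize(p[:,100:540],(440,400))])[:,:,::-1]); cv2.imwrite("pics/endtop.png",p2[:,:,::-1])
E
```

```text
tilt [ 0. -0.] 24.175 [ 0.5001 -0.2867  0.1202]
tray (array([ 474.7, -298.6]), array([124.9, 118.2]), 17.0) [241  94] [394 249]
low 26.15 mod [   7.7 -252.4   13.8] f [-0.3 -0.4  0.1] mom [-0.01 -0.05 -0.04] gw 50.1
open 26.43 mod [   7.6 -252.3   13.6] f [ 0.4  0.2 -0.4] mom [ 0.   -0.08 -0.04] gw 61.6
28.3
```

View pics/end.png

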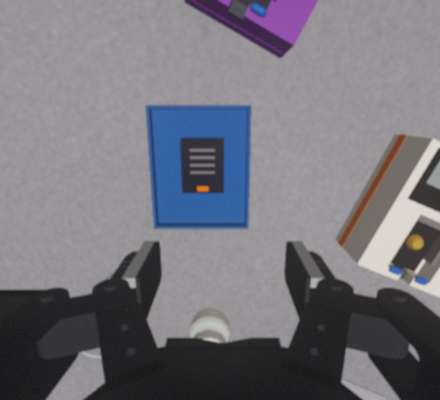

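View pics/endtop.png

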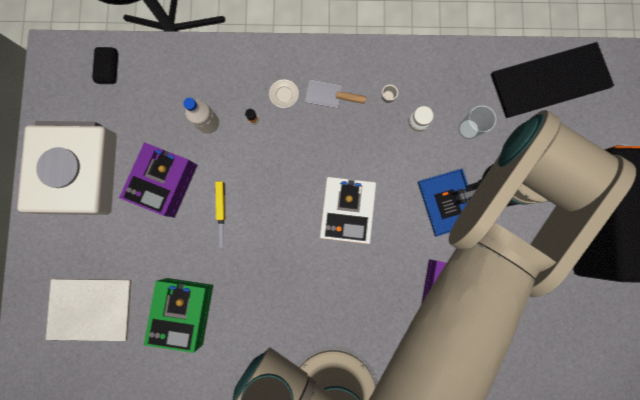

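The cover lies flat and mark-up in the tray (centre (202,166) in the wrist view). The tool is back at (220,200) and the bystanders are where they were. Handing in.

```bash
python3 -c "
from workcell import bot
print(bot.finish_job())"
```

```text
the job is handed in; nothing more can be done
None
```

The cover was pried loose at its notch with the yellow tool and now lies flat, right side up in the blue tray; the tool is back in its original place, nothing else looked moved in the final pictures, and the job was handed in at about 28 s.

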